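Lock the chassis mount with the T-key

ROBOT

A 6-joint arm with a two-finger parallel gripper is mounted at the origin on the work surface. World frame = base frame: x ahead of the robot, y to its left, z up, the work surface at z = 0. Lengths are in mm, angles in rad, forces in N, time in s.
With the tool pointing down it reaches from about 350 to 975 mm from the base axis. Payload 7.1 kg.
Tool frame: the origin (TCP) lies on the mounting face of the last link; the fingertips stand 182 mm ahead of it and the grasp point (between the pads) lies 163 mm ahead of it (ctrl.tip_reach is the distance from the TCP to the fingertips, in mm); z points along the fingers, y is the direction in which the jaws open and shut (so a half turn about z gives the same grasp; the last joint's range is limited). The gripper opens to 88 mm and grips with 3 to 60 N. Pads are 20 mm wide; open, the fingers measure 115 mm over their backs; the gripper's body (75 mm by 178 mm) begins 61 mm behind the grasp point.
Start: joints at [-1.25, 0.423, 1.63, -0, 1.089, -0.019], TCP at [208.329, -589.241, 404.675] pointing down, gripper open.
Joint ranges: [-3, 3], [-0.9, 2.11], [0.09, 2.58], [-1.31, 4.45], [0.11, 2.69], [-2.54, 2.54]. Speed limits (rad/s): [2.39, 2.39, 3.01, 3.14, 3.14, 3.14].

INTERFACE

Orientations are given as a rotation vector (axis times angle).
In Python, from workcell import ctrl gives the robot as it stands.
- The arm moves only by the tool jog_arm, never from a script. Its argument "steps" is a list that holds one entry, the list of rows, each a list of 7 numbers: the shift along the tool's x, y, z in m, then the turn, a rotation vector about the tool's x, y, z in degrees, then the gripper's target within -1 to 1 (shut at 1, half-way at 0, fully open at -1). A call has 1 to 20 rows; each row shifts and turns the commanded pose from where the row before left it, along the tool's axes as they then stand; what a row does not reach is not made up. A row lasts 1/12 s, in which the tool goes at most 41.7 mm and 7.16 degrees, less where a joint would pass 70% of its speed; a pose out of reach is approached as far as the arm can. A call is refused whole if a number of a shift passes 0.0417 or a number of a turn 7.16, either way. A call with a gripper value outside its range is refused whole. The fingers move at their own pace and stop on an object; the grip force is fixed at half the most. Time passes only in rows, so rows that do not move let the fingers close. It gives the time, the measured TCP pose, the force and the opening at its end, in the units of the state.
- ctrl.get_obs(): the state, without advancing time (a new reading comes with each control period).
- ctrl.get_image(name): name is "side" or "top" or "wrist"; returns the picture (480x640x3 uint8, red, green, blue); there is no depth.
- ctrl.camera_info(name): a dict with "fx", "fy", "cx", "cy" (pixels), "origin" and "attitude" of the camera in the world; the wrist camera has in their place "T_tool_cam" (4x4, takes a point from camera to tool coordinates, whose origin is the TCP and whose axes are the flange's). Camera axes: x right, y down, z forward; pixel columns grow to the right and rows downward; lengths in mm; the calibration is good to about 2 mm. A picture is of the moment at which its call begins: read the wrist's pose just before it. camera_info takes no time and is no camera call.
- ctrl.close_job(): hands the job in, once; it reports no verdict.
Trained networks look in the newest picture that a camera, given by its name, has taken for a name from the list of things; names that differ only in an ending like _2 or _b are one class to them, and where a whole thing is asked for, a point or a joint stands for the part that bears it (a point fixed in the world has none). Each returns a list of dicts, best first, with "p" (0 to 1); they miss things now and then, are a little off and sometimes report something else, mostly with a low value. They report only what shows in the picture. A call takes as long as a camera call. They do not tell look-alikes from the thing itself.
- ctrl.look_for(thing, camera): "bbox" ([left, top, right, bottom] in pixels, round what is visible of it).
- ctrl.trace(thing, camera): "pixels" (480x640 bool, what is visible of it) and "bbox" ([left, top, right, bottom] in pixels, round what is visible of it).
- ctrl.landmark_of(thing, camera): "uv" ([column, row] in pixels: a listed point, or the origin of a listed thing).
The state is a dict: "t": time; "qpos": joint angles; "qvel": joint speeds; "joint_torque": joint torques, N m; "ee_pos": TCP position; "orientation": TCP orientation; "ft_force": force on the tool from outside, world axes, zero at the start; "moment": the same for the moment, N m; "width": finger opening in mm.
Only numpy, scipy, OpenCV 4.12 (cv2) and the standard library are available. Lean on these libraries where they do the work, as an engineer would, in place of code of your own. Each camera call takes 0.05 s, during which the arm holds its last target.

TASK

Take the T-key out of its blue stand, lower it down the shaft of the grey lock tower and find by feel how its socket fits over the square stem at the bottom, until it drops fully home. Only then turn it clockwise (seen from above) until the red-tipped latch arm rests against its green stop, and let go, leaving the key standing fully home on the stem. Be gentle: never push or twist the key hard, touch the tower and its latch only with the key, and leave the tape roll, cup, spanner and disc where they are.

Things in the scene. Friction and masses are not known exactly. Their poses are not given: they have to be found in the camera images.
- key_bar (a point): Centre of the T-key's orange cross bar: 90 mm long along the key's y, 14 mm thick along x (pinch it across x, from above), 18 mm high; z up. The key is loose steel, about 0.42 kg, 169 mm tall, and starts upright in its stand, socket down. Below the bar a rod 11 mm in diameter, then a square socket block 32 x 32 mm, 38 mm tall, faces parallel to the bar.
- key_mouth (a point): Centre of the key's lower end, 160 mm straight below the bar's centre: the mouth of its square socket, 22 x 22 mm inside and 30 mm deep, sides parallel to the key's x and y.
- key: The same T-key; origin at the socket's mouth (as point key_mouth).
- stand_top (a point): Centre of the top of the key's stand, a fixed blue block 85 x 85 x 55 mm, with a square pocket 36 x 36 mm, 45 mm deep, in which the key's socket stands (lift it straight up by 45 mm to clear it). Axes along its sides and the pocket's sides; the key starts at the same yaw.
- lock: The fixed lock: a grey steel tower 100 x 100 mm, top 135 mm above the bench, on four short legs on a dark base plate; origin on the bench under the shaft's axis. A red-tipped latch arm sticks out at the foot towards its +x side, between a steel pin (open) and a green stop pin (locked).
- shaft_mouth (a point): Centre of the mouth of the lock's vertical shaft, at the tower's top (axes as the tower's, z up): a round hole 50 mm in diameter, chamfered 6 mm. The socket block's corners are 45 mm across, so they clear it by 2.4 mm all round. Fully home, the key's mouth rests on a shoulder 111 mm below this point; on top of an unmatched stem it stays about 84 to 90 mm below it.
- latch (a joint): Angle of the latch, rad: 0 open, grows clockwise seen from above, stop at 0.90 (locked); it starts between 0 and 0.2. The stem turns the arm with it against a steady friction of about 0.15 N m; it stays where it is left.
- tape_roll_mid (a point): Centre of a roll of paper-coloured tape, 84 mm across, 25 mm high, lying flat. Bystander.
- cup_mid (a point): Middle, half-way up, of a blue plastic cup 76 mm across, 95 mm high. Bystander.
- spanner_mid (a point): Middle of a steel spanner 170 mm long lying flat. Bystander.
- disc_mid (a point): Middle of a brown grinding disc 110 mm across, 10 mm thick, lying flat. Bystander.
- stem_top (a point): Centre of the top of the square brass stem, on the shaft's axis, 85 mm below its mouth: 20 x 20 mm, top 4 mm tapered to 15 mm. The axes given are the tower's: the stem's yaw is not measured, whatever the latch reads; its faces stand 15 to 75 degrees off the tower's. It enters the socket at any quarter turn, within about 6 degrees. A socket turned while pressing can drag the stem along: raise it first.
Things that resemble listed ones, but are neither listed nor needed, are in the scene too. What is meant by the key is not purple or yellow, and is the smaller of those in its own colour.

How it is judged:
By the outcome, as a careful person would: the job done as asked, in the order asked, and still so for the second after the job is handed in, with the robot touching nothing.
It also fails if it takes over 72 s, if anything falls off the work surface, if the arm or the gripper's body presses on something with over 40 N, if the wrist force passes 120 N, or if a joint passes its speed limit or range.

## Working session

There is one attempt and no reset: what is moved stays moved. The work goes in short steps, Python scripts to look and compute and a tool call to move; the robot and the scene stay as the last step left them, time stands still between calls to the robot, and variables do not carry over. Pictures are saved under pics/ and viewed, and the job is handed in when it is done.

Besides the shell and the picture viewer there is one more tool, called after ">>>" by a JSON object that holds its "op" and its "data". jog_arm: Moves the arm, as the interface text tells. Its arguments: {"type":"object","properties":{"steps":{"type":"array"}},"required":["steps"]}

```bash
mkdir -p pics; ls
python3 - <<'E'
from workcell import ctrl
import cv2
o=ctrl.get_obs();print(o)
for n in("side","top","wrist"):
    cv2.imwrite(f"pics/a_{n}.png",ctrl.get_image(n)[:,:,::-1]); print(n,ctrl.camera_info(n))
E
```

```text
pics
{'t': 0.0, 'qpos': array([-1.24998467e+00,  4.23818359e-01,  1.63069530e+00, -1.18386762e-05,
        1.08864857e+00, -1.90280466e-02]), 'qvel': array([-0.00190802,  0.00064313, -0.00053148, -0.00013435, -0.00067155,
        0.0003609 ]), 'joint_torque': array([-2.30436090e-03, -5.44623506e+01, -2.73664159e+01,  6.41263998e-02,
        2.26998772e-02, -1.39996869e-04]), 'ee_pos': array([ 208.24990236, -588.97732228,  403.91345251]), 'orientation': array([-3.09481913e+00, -5.31000218e-01,  3.86702936e-04]), 'ft_force': array([-0.23285108,  0.26321168,  0.99273271]), 'moment': array([-0.06770932,  0.0391821 , -0.02151457]), 'width': 87.3577609763542}
side {'fx': 553.544315465625, 'fy': 553.544315465625, 'cx': 317.2985819741936, 'cy': 240.22363750375465, 'origin': array([ 231.73085522,  799.75944961, 1123.55823629]), 'attitude': array([-0.49363519,  2.77338925, -1.06131389])}
top {'fx': 593.5366185906729, 'fy': 593.5366185906729, 'cx': 322.67218190705637, 'cy': 241.85798306387417, 'origin': array([ 434.42448077,  -58.48734194, 1417.00015038]), 'attitude': array([-2.19292095,  2.17265509, -0.10190318])}
wrist {'fx': 427.7789066622002, 'fy': 427.7789066622002, 'cx': 317.8186105938352, 'cy': 237.9661947740728, 'T_tool_cam': array([[ 1.22987148e-04, -9.65516337e-01, -2.60342443e-01,
         7.18497721e+01],
       [ 9.99999632e-01, -1.02144475e-04,  8.51222181e-04,
         2.28108803e-02],
       [-8.48461464e-04, -2.60342452e-01,  9.65515970e-01,
         2.03661449e+01],
       [ 0.00000000e+00,  0.00000000e+00,  0.00000000e+00,
         1.00000000e+00]])}
```

View pics/a_top.png

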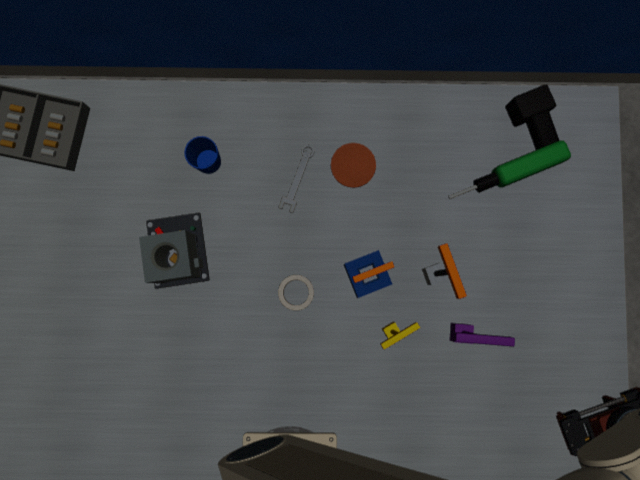

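View pics/a_side.png

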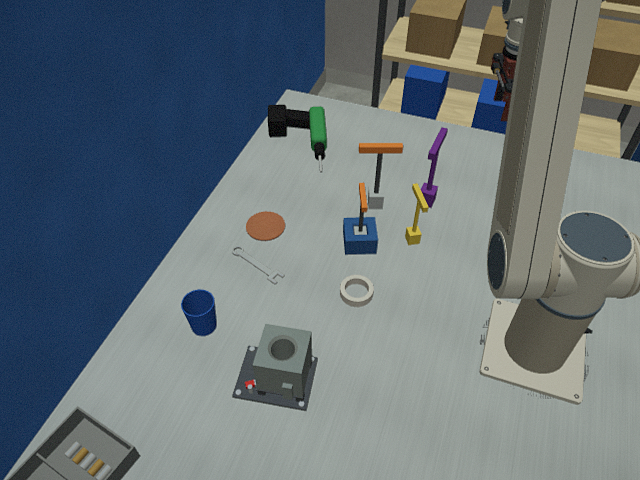

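View pics/a_wrist.png

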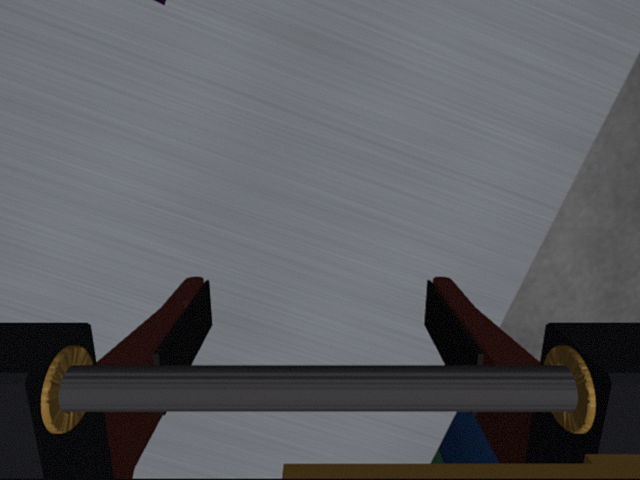

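```bash
cat > h.py <<'E'
from workcell import ctrl
import numpy as np, cv2
from scipy.spatial.transform import Rotation as R
from scipy.optimize import least_squares
def cam(n,o=None):
    c=ctrl.camera_info(n)
    K=np.array([[c['fx'],0,c['cx']],[0,c['fy'],c['cy']],[0,0,1]])
    if n=='wrist':
        T=np.eye(4);T[:3,:3]=R.from_rotvec(o['orientation']).as_matrix();T[:3,3]=o['ee_pos'];T=T@c['T_tool_cam']
        return K,T[:3,:3],T[:3,3]
    return K,R.from_rotvec(c['attitude']).as_matrix(),np.array(c['origin'])
def proj(C,P):
    K,Rm,t=C; p=(np.atleast_2d(P)-t)@Rm@K.T; return p[:,:2]/p[:,2:]
def atz(C,uv,z):
    K,Rm,t=C; d=Rm@np.linalg.solve(K,[uv[0],uv[1],1]); return t+d*(z-t[2])/d[2]
def tri(Cs,uvs):
    f=lambda P:np.concatenate([(proj(C,P)[0]-u) for C,u in zip(Cs,uvs)])
    r=least_squares(f,[450,0,100]); return r.x,r.fun
E
python3 - <<'E'
from h import *
S=cam('side');T=cam('top')
cv2.imwrite('pics/b_top.png',cv2.resize(ctrl.get_image('top')[215:310,130:290,::-1],None,fx=5,fy=5,interpolation=cv2.INTER_CUBIC))
cv2.imwrite('pics/b_key.png',cv2.resize(ctrl.get_image('top')[230:310,320:450,::-1],None,fx=6,fy=6,interpolation=cv2.INTER_CUBIC))
ctrl.get_image('side')
for th in['key_bar','key_mouth','stand_top','shaft_mouth','lock','stem_top','tape_roll_mid','cup_mid']:
    for n in('top','side'):
        print(th,n,[(np.round(d['uv'],1),round(d['p'],2)) for d in ctrl.landmark_of(th,n)][:4])
for n in('top','side'):print(n,[(d['bbox'],d['p']) for d in ctrl.look_for('latch',n)])
E
```

```text
key_bar top [(array([482.2, 340.3]), 0.93), (array([370.6, 274.5]), 0.91), (array([453.9, 270.8]), 0.89), (array([402.1, 333.6]), 0.67)]
key_bar side [(array([362.4, 196.3]), 0.79), (array([382.5, 151. ]), 0.79), (array([437. , 140.2]), 0.76), (array([416.8, 196.9]), 0.6)]
key_mouth top [(array([368.1, 274.8]), 0.94), (array([434.4, 276. ]), 0.77), (array([389.5, 329. ]), 0.73), (array([457. , 328.2]), 0.56)]
key_mouth side [(array([413.7, 240.2]), 0.94), (array([373.5, 203.7]), 0.89), (array([358.4, 237.1]), 0.85), (array([427. , 202.5]), 0.85)]
stand_top top [(array([365.5, 271. ]), 0.82), (array([167.6, 255.8]), 0.33)]
stand_top side [(array([360.8, 225.7]), 0.84)]
shaft_mouth top [(array([163.8, 257.5]), 0.94)]
shaft_mouth side [(array([286.4, 344.9]), 0.65)]
lock top [(array([179.8, 257.4]), 0.86)]
lock side [(array([283.9, 379.5]), 0.65)]
stem_top top [(array([177.8, 259.8]), 0.55)]
stem_top side [(array([280.5, 368.8]), 0.66)]
tape_roll_mid top [(array([294.9, 290.1]), 0.56)]
tape_roll_mid side [(array([361. , 292.4]), 0.81)]
cup_mid top [(array([207.5, 156.8]), 0.73), (array([353.8, 164.7]), 0.36)]
cup_mid side [(array([198.3, 315.2]), 0.91)]
top [([155.9, 227.9, 176.2, 263.7], 0.58)]
side [([233.3, 325.7, 317.6, 408.7], 0.55)]
```

View pics/b_top.png

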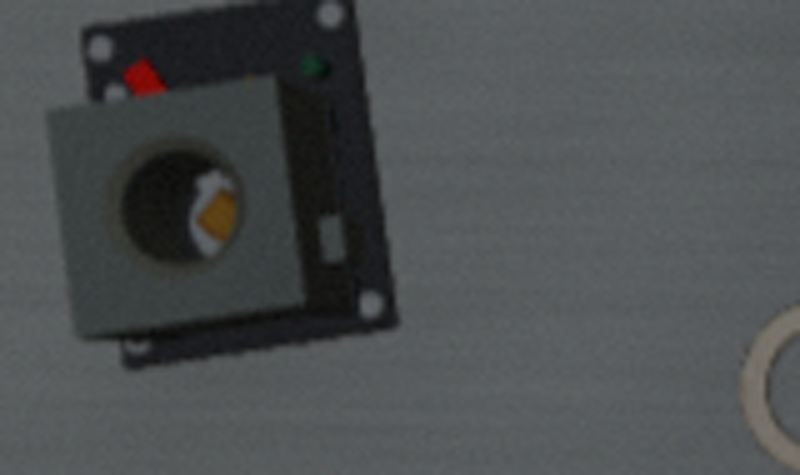

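View pics/b_key.png

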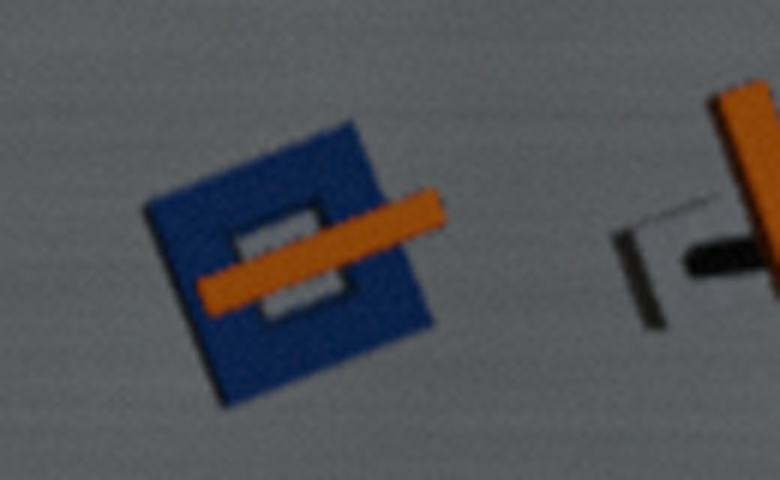

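Run:
```python
from h import *
S=cam('side');T=cam('top')
for n,a,b in[('bar',(370.6,274.5),(362.4,196.3)),('stand_top',(365.5,271),(360.8,225.7)),('shaft',(163.8,257.5),(286.4,344.9)),('lock',(179.8,257.4),(283.9,379.5)),('stem',(177.8,259.8),(280.5,368.8))]:
    print(n,tri([T,S],[a,b]))
print(atz(T,(163.8,257.5),135),atz(S,(286.4,344.9),135),atz(T,(365.5,271),55),atz(S,(360.8,225.7),55))
```

```text
bar (array([ 473.77518482, -169.40588527,  179.44165779]), array([-0.25304827, -1.09644436,  1.32516852,  0.12206717]))
stand_top (array([ 479.4784841 , -168.59279554,   73.74496948]), array([ 0.30742109,  1.32579392, -1.56224881, -0.14613081]))
shaft (array([502.68021731, 268.6996665 , 147.90287444]), array([ 0.24736023,  0.92825015, -0.90336824, -0.1253054 ]))
lock (array([513.71123571, 270.15232464,  -2.98874029]), array([-0.01129191, -0.04265627,  0.04084557,  0.00557169]))
stem (array([513.30319011, 267.21900013,  38.57620466]), array([-0.87470108, -3.29299968,  3.17166752,  0.43641439]))
[505.37358784 272.62112381 135.        ] [504.40814216 261.31185494 135.        ] [ 483.14116872 -169.41482557   55.        ] [ 479.84500464 -186.79161012   55.        ]
```

```bash
cat >> h.py <<'E'
def yawof(o): # yaw of tool y axis (deg), world
    m=R.from_rotvec(o['orientation']).as_matrix(); return np.degrees(np.arctan2(m[1,1],m[0,1])), m[:,2]
def plan(pos,yawy):
    """shift (tool axes, m) and tool-z turn deg to reach TCP pos, tool y at yawy (mod 180), pointing down"""
    o=ctrl.get_obs(); m=R.from_rotvec(o['orientation']).as_matrix()
    d=m.T@(np.array(pos)-o['ee_pos'])/1000
    y,z=yawof(o)
    dy=(yawy-y+90)%180-90
    print('shift tool m',np.round(d,4),'turn about toolz deg',round(-dy,2),'alt',round(-dy+180*np.sign(dy),1),'tilt',np.round(z,4),'q6',o['qpos'][5].round(2),'yaw',y.round(2))
E
python3 - <<'E'
from h import *
T=cam('top');ctrl.get_image('top')
def yaws(n,z,near):
    for d in ctrl.trace(n,'top'):
        m=d['pixels'].astype(np.uint8); c=cv2.findContours(m,0,1)[0]
        if not c: continue
        c=max(c,key=cv2.contourArea)
        P=np.array([atz(T,p[0],z)[:2] for p in c],dtype=np.float32)
        print(n,d['p'],cv2.minAreaRect(P))
yaws('key_bar',175,0);yaws('stand_top',55,0);yaws('lock',135,0)
# hand edges from zoom
def w(u,v,z): return atz(T,(130+(u+.5)/5-.5,215+(v+.5)/5-.5),z)
A=[w(47,112,135),w(278,76,135),w(305,302,135),w(78,337,135)]
print(A,np.mean(A,0))
for i in range(4):
    e=A[(i+1)%4]-A[i];print(np.degrees(np.arctan2(e[1],e[0])),np.linalg.norm(e))
im=ctrl.get_image('top')
hsv=cv2.cvtColor(im,cv2.COLOR_RGB2HSV)
for nm,lo,hi,box,z in[('bar',(5,150,80),(20,255,255),(340,300,250,400),179),('stand',(105,150,40),(125,255,255),(335,300,240,400),55)]:
    m=cv2.inRange(hsv,lo,hi); k=np.zeros_like(m);k[box[2]:box[1],box[0]:box[3]]=m[box[2]:box[1],box[0]:box[3]]
    pts=np.argwhere(k)[:,::-1]; P=np.array([atz(T,p,z)[:2] for p in pts],dtype=np.float32);print(nm,cv2.minAreaRect(P),P.mean(0))
plan((430,-170,440),22)
print(yawof(ctrl.get_obs()))
E
```

```text
key_bar 0.94 ((471.8790588378906, -317.68804931640625), (117.96318817138672, 71.58482360839844), 20.154653549194336)
key_bar 0.88 ((350.34808349609375, -401.2333068847656), (131.3177032470703, 39.22170639038086), 89.01167297363281)
key_bar 0.67 ((479.6464538574219, -174.55770874023438), (29.84986114501953, 89.20947265625), 26.94516372680664)
key_bar 0.65 ((357.8458251953125, -226.0972900390625), (39.9510612487793, 88.77116394042969), 29.405759811401367)
stand_top 0.64 ((477.3672180175781, -173.72604370117188), (84.95500946044922, 88.3380355834961), 22.71904945373535)
lock 0.98 ((521.8728637695312, 254.364990234375), (150.74795532226562, 138.71795654296875), 9.701613426208496)
[array([549.25237317, 327.50915236, 135.        ]), array([565.88803122, 228.25613053, 135.        ]), array([468.1997242, 213.8891326, 135.       ]), array([452.2842952 , 310.84465552, 135.        ])] [508.90610595 270.12476775 135.        ]
-80.48517674838662 100.63750523743063
-171.63349934465347 98.73913083178665
99.32207150900513 98.25311346330706
9.751339332843004 98.38960107358771
bar ((477.6878662109375, -175.1024169921875), (13.894102096557617, 88.56783294677734), 21.68000602722168) [ 477.49103 -175.16528]
stand ((477.37884521484375, -174.86007690429688), (81.8884048461914, 84.70765686035156), 22.163013458251953) [ 476.7557  -173.89128]
shift tool m [ 0.3487 -0.3214 -0.0353] turn about toolz deg 87.47 alt -92.5 tilt [-0.  0. -1.] q6 -0.02 yaw -70.53
(np.float64(-70.53135573999495), array([-3.70860631e-06,  1.28921475e-05, -1.00000000e+00]))
```

Run:
```python
from h import *
plan((477.5,-175,440),22)
```

```text
shift tool m [ 0.3918 -0.3008 -0.0353] turn about toolz deg 87.47 alt -92.5 tilt [-0.  0. -1.] q6 -0.02 yaw -70.53
```

>>> {"op": "jog_arm", "data": {"steps": [[[0.028,-0.0215,-0.0025,0,0,0,-1],[0.028,-0.0215,-0.0025,0,0,0,-1],[0.028,-0.0215,-0.0025,0,0,0,-1],[0.028,-0.0215,-0.0025,0,0,0,-1],[0.028,-0.0215,-0.0025,0,0,0,-1],[0.028,-0.0215,-0.0025,0,0,0,-1],[0.028,-0.0215,-0.0025,0,0,0,-1],[0.028,-0.0215,-0.0025,0,0,0,-1],[0.028,-0.0215,-0.0025,0,0,0,-1],[0.028,-0.0215,-0.0025,0,0,0,-1],[0.028,-0.0215,-0.0025,0,0,0,-1],[0.028,-0.0215,-0.0025,0,0,0,-1],[0.028,-0.0215,-0.0025,0,0,0,-1],[0.028,-0.0215,-0.0025,0,0,0,-1]]]}}

```text
t: 2.62
ee_pos: [478.2, -173.1, 440.1]
orientation: [3.096, 0.531, 0.001]
ft_force: [0.9, -1.1, 0.4]
width: 87.8
```

>>> {"op": "jog_arm", "data": {"steps": [[[0,0,0,0,0,-6.6,-1],[0,0,0,0,0,-6.6,-1],[0,0,0,0,0,-6.6,-1],[0,0,0,0,0,-6.6,-1],[0,0,0,0,0,-6.6,-1],[0,0,0,0,0,-6.6,-1],[0,0,0,0,0,-6.6,-1],[0,0,0,0,0,-6.6,-1],[0,0,0,0,0,-6.6,-1],[0,0,0,0,0,-6.6,-1],[0,0,0,0,0,-6.6,-1],[0,0,0,0,0,-6.6,-1],[0,0,0,0,0,-6.6,-1],[0,0,0,0,0,-6.6,-1],[0,0,0,0,0,0,-1]]]}}

```text
t: 3.87
ee_pos: [477.6, -174.8, 439.7]
orientation: [1.754, 2.606, -0.0]
ft_force: [-0.4, -0.8, -0.0]
width: 87.6
```

Run:
```python
from h import *
o=ctrl.get_obs();im=ctrl.get_image('wrist');C=cam('wrist',o)
print(o['ee_pos'],o['qpos'].round(2))
cv2.imwrite('pics/c_w.png',im[:,:,::-1])
hsv=cv2.cvtColor(im,cv2.COLOR_RGB2HSV)
m=cv2.inRange(hsv,(5,150,60),(20,255,255))
c=max(cv2.findContours(m,0,1)[0],key=cv2.contourArea);print(cv2.boundingRect(c))
P=np.array([atz(C,p[0],179)[:2] for p in c],dtype=np.float32)
print(cv2.minAreaRect(P))
m=cv2.inRange(hsv,(105,150,30),(125,255,255))
c=max(cv2.findContours(m,0,1)[0],key=cv2.contourArea)
P=np.array([atz(C,p[0],55)[:2] for p in c],dtype=np.float32)
print('stand',cv2.minAreaRect(P))
plan((477.5,-175,333),22)
```

```text
[ 477.55992907 -174.79543059  439.74989952] [-0.37  0.21  1.85 -0.    1.08 -0.76]
(515, 215, 108, 101)
((620.192138671875, -129.2918701171875), (62.97705078125, 61.947269439697266), 3.0750443935394287)
stand ((478.1255798339844, -175.44039916992188), (83.80744171142578, 87.09140014648438), 22.108396530151367)
shift tool m [-1.000e-04 -2.000e-04  1.067e-01] turn about toolz deg -0.26 alt 179.7 tilt [ 1.e-04 -0.e+00 -1.e+00] q6 -0.75 yaw 21.74
```

View pics/c_w.png

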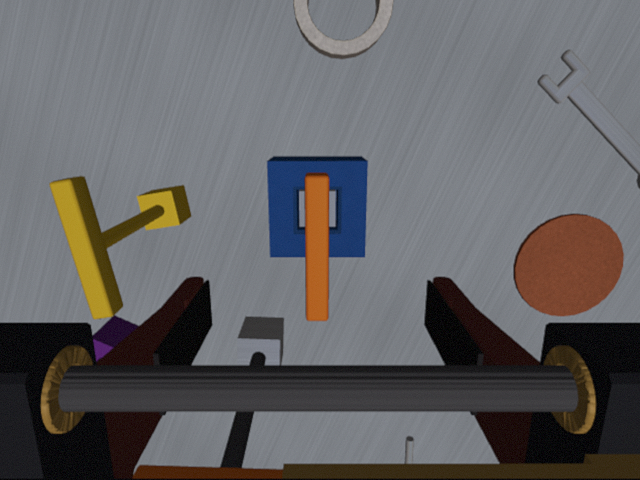

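Run:
```python
from h import *
o=ctrl.get_obs();im=ctrl.get_image('wrist');C=cam('wrist',o)
hsv=cv2.cvtColor(im,cv2.COLOR_RGB2HSV)
m=cv2.inRange(hsv,(5,150,60),(20,255,255)); m[:,:280]=0;m[:,350:]=0;m[340:]=0
c=max(cv2.findContours(m,0,1)[0],key=cv2.contourArea);print(cv2.boundingRect(c))
P=np.array([atz(C,p[0],179)[:2] for p in c],dtype=np.float32)
r=cv2.minAreaRect(P);print(r)
plan((*r[0],333),22)
```

```text
(305, 173, 24, 148)
((478.24737548828125, -176.0142364501953), (13.35515308380127, 89.8719253540039), 22.107786178588867)
shift tool m [-1.400e-03  1.000e-04  1.068e-01] turn about toolz deg -0.34 alt 179.7 tilt [ 2.e-04 -1.e-04 -1.e+00] q6 -0.75 yaw 21.66
```

>>> {"op": "jog_arm", "data": {"steps": [[[-0.0014,0,0.03,0,0,-0.3,-1],[0,0,0.03,0,0,0,-1],[0,0,0.03,0,0,0,-1],[0,0,0.0165,0,0,0,-1],[0,0,0,0,0,0,0],[0,0,0,0,0,0,0.5],[0,0,0,0,0,0,1],[0,0,0,0,0,0,1],[0,0,0,0,0,0,1],[0,0,0,0,0,0,1],[0,0,0,0,0,0,1],[0,0,0,0,0,0,1]]]}}

```text
t: 4.97
ee_pos: [478.2, -176.1, 333.6]
orientation: [1.753, 2.606, 0.0]
ft_force: [-0.6, -0.4, -0.1]
width: 38.2
```

>>> {"op": "jog_arm", "data": {"steps": [[[0,0,0,0,0,0,1],[0,0,0,0,0,0,1],[0,0,0,0,0,0,1],[0,0,0,0,0,0,1],[0,0,0,0,0,0,1],[0,0,0,0,0,0,1],[0,0,0,0,0,0,1]]]}}

```text
t: 5.55
ee_pos: [478.0, -176.1, 333.1]
orientation: [-1.753, -2.607, 0.0]
ft_force: [-1.2, -1.1, 0.7]
width: 13.5
```

>>> {"op": "jog_arm", "data": {"steps": [[[0,0,0,0,0,0,1],[0,0,-0.008,0,0,0,1],[0,0,-0.012,0,0,0,1],[0,0,-0.015,0,0,0,1],[0,0,-0.02,0,0,0,1],[0,0,-0.02,0,0,0,1],[0,0,-0.02,0,0,0,1],[0,0,-0.02,0,0,0,1],[0,0,-0.02,0,0,0,1],[0,0,-0.015,0,0,0,1],[0,0,0,0,0,0,1]]]}}

```text
t: 6.47
ee_pos: [478.6, -176.2, 486.4]
orientation: [1.75, 2.603, 0.002]
ft_force: [0.8, -0.0, -3.4]
width: 14.0
```

Run:
```python
from h import *
o=ctrl.get_obs();im=ctrl.get_image('wrist');C=cam('wrist',o)
print(o['ee_pos'],o['width'],o['ft_force'],o['moment'])
cv2.imwrite('pics/d_w.png',im[:,:,::-1])
# camera directly above shaft: want TCP so shaft nadir under camera
m=R.from_rotvec(o['orientation']).as_matrix(); print('toolx',m[:,0],'tooly',m[:,1])
plan((508,270,484),22)
```

```text
[ 478.56693781 -176.20305852  486.393037  ] 13.969147073993774 [ 0.83264116 -0.02332248 -3.42023254] [-0.08264377 -0.1874206  -0.01736489]
toolx [-0.37731406  0.9260787  -0.00351184] tooly [0.92607182 0.37732634 0.0039771 ]
shift tool m [4.019e-01 1.959e-01 1.000e-04] turn about toolz deg 0.17 alt -179.8 tilt [ 0.0029 -0.001  -1.    ] q6 -0.76 yaw 22.17
```

View pics/d_w.png

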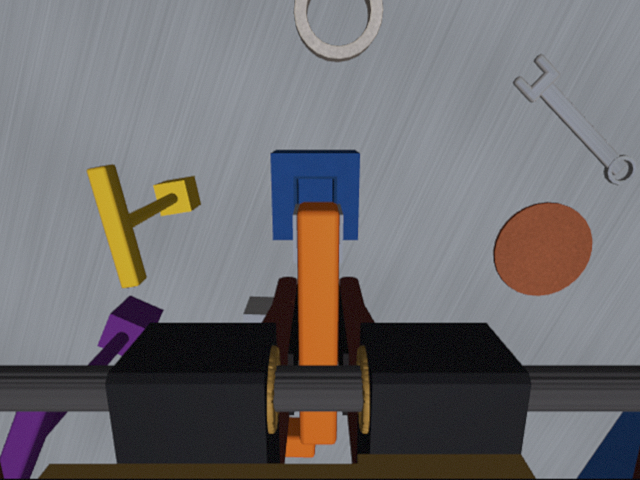

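Run:
```python
from h import *
plan((535,203,486),22)
```

```text
shift tool m [ 0.3296  0.1956 -0.0017] turn about toolz deg 0.17 alt -179.8 tilt [ 0.0029 -0.001  -1.    ] q6 -0.76 yaw 22.17
```

>>> {"op": "jog_arm", "data": {"steps": [[[0.008,0.005,0,0,0,0,1],[0.016,0.01,0,0,0,0,1],[0.026,0.015,0,0,0,0,1],[0.03,0.018,0,0,0,0,1],[0.03,0.018,0,0,0,0,1],[0.03,0.018,0,0,0,0,1],[0.03,0.018,0,0,0,0,1],[0.03,0.018,0,0,0,0,1],[0.03,0.018,0,0,0,0,1],[0.03,0.018,0,0,0,0,1],[0.03,0.018,0,0,0,0,1],[0.02,0.012,0,0,0,0,1],[0.014,0.006,0,0,0,0,1],[0.006,0.0035,0,0,0,0,1],[0,0,0,0,0,0,1],[0,0,0,0,0,0,1]]]}}

```text
t: 7.85
ee_pos: [534.2, 203.2, 482.0]
orientation: [-1.751, -2.607, 0.003]
ft_force: [0.0, -0.5, -3.5]
width: 13.3
```

Run:
```python
from h import *
o=ctrl.get_obs();im=ctrl.get_image('wrist');C=cam('wrist',o)
print(o['ee_pos'],o['width'],o['ft_force'],o['moment'])
np.save('w1.npy',im); np.save('w1o.npy',np.r_[o['ee_pos'],o['orientation']])
cv2.imwrite('pics/e_w.png',im[:,:,::-1])
p=proj(C,[[508,270,135],[508,270,50]]);print(p)
u,v=p[0].astype(int)
cv2.imwrite('pics/e_z.png',cv2.resize(im[max(v-50,0):v+70,u-70:u+70,::-1],None,fx=5,fy=5,interpolation=cv2.INTER_CUBIC));print(u-70,max(v-50,0))
for n in('shaft_mouth','stem_top','lock'):print(n,[(d['uv'],d['p']) for d in ctrl.landmark_of(n,'wrist')])
```

```text
[534.23746223 203.19044998 481.98339606] 13.272458580970072 [ 0.04089368 -0.5006368  -3.54941317] [-0.03237506 -0.09460914  0.0654065 ]
[[319.12482962 120.96177145]
 [319.07060163 121.19548998]]
249 70
shaft_mouth [([321.6, 121.3], 0.73)]
stem_top [([321.5, 122.9], 0.64), ([319.5, 122.5], 0.29)]
lock [([320.3, 124.4], 0.56)]
```

View pics/e_w.png

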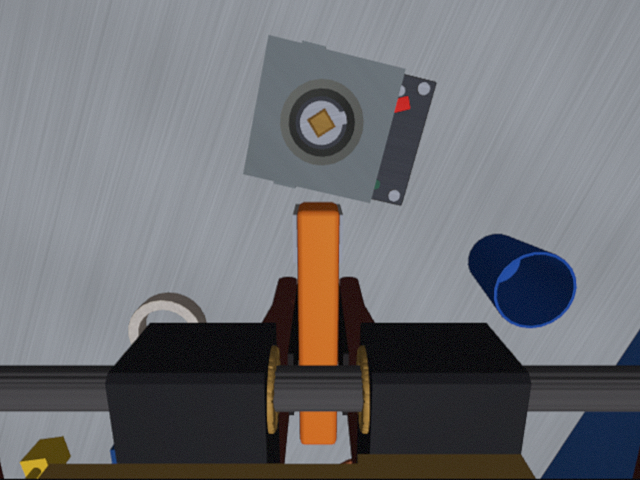

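View pics/e_z.png

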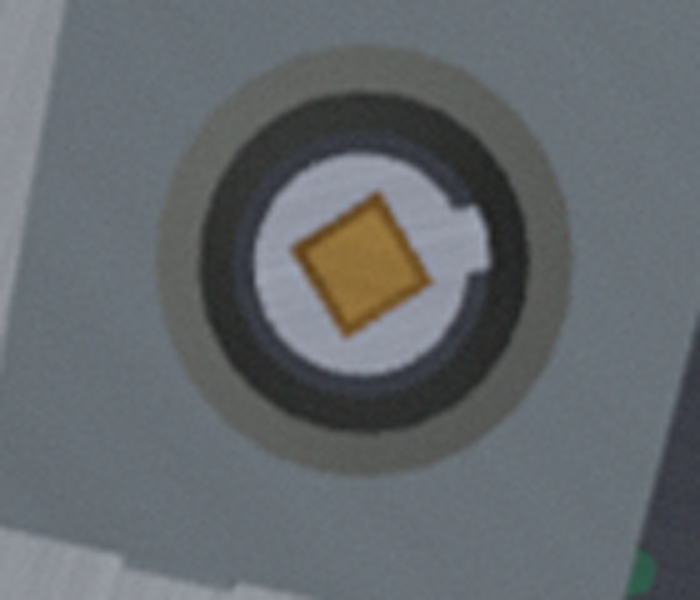

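Run:
```python
from h import *
a=np.load('w1.npy');b=np.load('w1o.npy');C=cam('wrist',dict(ee_pos=b[:3],orientation=b[3:]))
hsv=cv2.cvtColor(a,cv2.COLOR_RGB2HSV)
m=cv2.inRange(hsv,(5,120,60),(25,255,255));k=np.zeros_like(m);k[90:160,290:355]=m[90:160,290:355]
up=cv2.resize(a,None,fx=4,fy=4,interpolation=cv2.INTER_CUBIC);
P=np.array([atz(C,p[::-1],48)[:2] for p in np.argwhere(k)],dtype=np.float32);r=cv2.minAreaRect(P);print(r)
q=lambda u,v:((u+.5)/5-.5+249,(v+.5)/5-.5+70)
cs=[(382,192),(430,283),(345,338),(293,247)]
W=np.array([atz(C,q(*c),47) for c in cs]);print(W.mean(0))
for i in range(4):
    e=W[(i+1)%4]-W[i];print(np.degrees(np.arctan2(e[1],e[0]))%90,np.linalg.norm(e))
# mouth ring: chamfer outer 62mm dia: center
print('outer',atz(C,q(364,260),135)); print('inner(bottom-of-chamfer 129)',atz(C,q(363,263),129))
tw=[(269,36),(405,68),(371,202),(244,174)]
W=np.array([atz(C,c,135) for c in tw]);print(W.mean(0))
for i in range(4):
    e=W[(i+1)%4]-W[i];print(np.degrees(np.arctan2(e[1],e[0]))%90,np.linalg.norm(e))
print(yawof(ctrl.get_obs()))
# key bar line in image: yaw of the bar relative
```

```text
((510.0430603027344, 269.3447570800781), (18.432058334350586, 18.271873474121094), 53.890769958496094)
[510.25813522 269.49494592  47.        ]
51.26171955788368 18.687262812694563
54.43392396854321 18.843365182524664
52.61277595369762 19.189200096575636
52.88537462078262 19.274677491540114
outer [509.7229236  270.21478951 135.        ]
inner(bottom-of-chamfer 129) [509.77849146 269.77509196 129.        ]
[510.61863524 269.61517197 135.        ]
9.922485110056114 98.74094484121687
9.922815413161814 99.1744950793378
9.733610275735572 99.6117441582747
9.41838774541867 98.84995262372534
(np.float64(22.08892132489363), array([-3.10739695e-04, -2.61926390e-04, -9.99999917e-01]))
```

>>> {"op": "jog_arm", "data": {"steps": [[[0,0,0,0,0,-3,1],[0,0,0,0,0,-6,1],[0,0,0,0,0,-6,1],[0,0,0,0,0,-6,1],[0,0,0,0,0,-6,1],[0,0,0,0,0,-4,1],[0,0,0,0,0,0,1],[0,0,0,0,0,0,1]]]}}

```text
t: 8.72
ee_pos: [534.7, 202.6, 483.3]
orientation: [0.997, 2.979, 0.0]
ft_force: [-0.5, -0.3, -3.5]
width: 13.8
```

Run:
```python
from h import *
plan((510,269.6,478),53)
```

```text
shift tool m [0.06   0.0386 0.0053] turn about toolz deg -0.02 alt 180.0 tilt [ 2.e-04 -0.e+00 -1.e+00] q6 -0.58 yaw 52.98
```

>>> {"op": "jog_arm", "data": {"steps": [[[0.006,0.004,0,0,0,0,1],[0.012,0.0076,0,0,0,0,1],[0.016,0.01,0,0,0,0,1],[0.014,0.009,0,0,0,0,1],[0.008,0.005,0,0,0,0,1],[0.004,0.003,0,0,0,0,1],[0,0,0,0,0,0,1],[0,0,0,0,0,0,1],[0,0,0,0,0,0,1]]]}}

```text
t: 9.47
ee_pos: [509.9, 269.8, 483.2]
orientation: [0.993, 2.98, -0.0]
ft_force: [0.9, 0.5, -3.9]
width: 13.9
```

Run:
```python
from h import *
plan((510,269.6,478),53)
o=ctrl.get_obs();print(o['ee_pos'],o['ft_force'],o['moment'])
for n in('top','side','wrist'):
    im=ctrl.get_image(n)
    cv2.imwrite(f'pics/f_{n}.png',im[:,:,::-1])
    print(n,[(np.round(d['uv'],1),round(d['p'],2)) for d in ctrl.landmark_of('key_mouth',n)],[(np.round(d['uv'],1),round(d['p'],2)) for d in ctrl.landmark_of('key_bar',n)])
    C=cam(n,o);print(proj(C,[[*o['ee_pos'][:2],o['ee_pos'][2]-163],[*o['ee_pos'][:2],o['ee_pos'][2]-323]]))
    if n=='side':cv2.imwrite('pics/f_sz.png',cv2.resize(im[200:420,210:350,::-1],None,fx=2.7,fy=2.7,interpolation=cv2.INTER_CUBIC))
```

```text
shift tool m [-0.0002 -0.0001  0.0052] turn about toolz deg 0.15 alt -179.9 tilt [ 1.e-04 -3.e-04 -1.e+00] q6 -0.46 yaw 53.15
[509.87125562 269.81410801 483.15784077] [ 0.92567355  0.522513   -3.87794245] [ 0.00374722 -0.13959527  0.00300686]
top [(array([435.1, 274.3]), 0.93), (array([390.5, 330.5]), 0.74), (array([459.2, 330. ]), 0.63), (array([165.1, 252.8]), 0.57)] [(array([406. , 334.6]), 0.83), (array([137.9, 249.7]), 0.75), (array([482.7, 341.4]), 0.68), (array([451. , 271.4]), 0.65), (array([160.8, 250.6]), 0.63)]
[[139.62570744 249.2989402 ]
 [162.13905688 254.70353725]]
side [(array([425.9, 201.2]), 0.81), (array([413. , 240.9]), 0.7), (array([281.9, 343. ]), 0.66), (array([377.1, 204.6]), 0.63)] [(array([416.7, 197.6]), 0.77), (array([436.5, 141.6]), 0.7), (array([273.1, 293.9]), 0.66)]
[[276.93512335 293.48300909]
 [281.68680649 340.94251554]]
wrist [] [(array([317.6, 325. ]), 0.9)]
[[316.20901683 322.44816684]
 [317.14225181 222.83023099]]
```

View pics/f_sz.png

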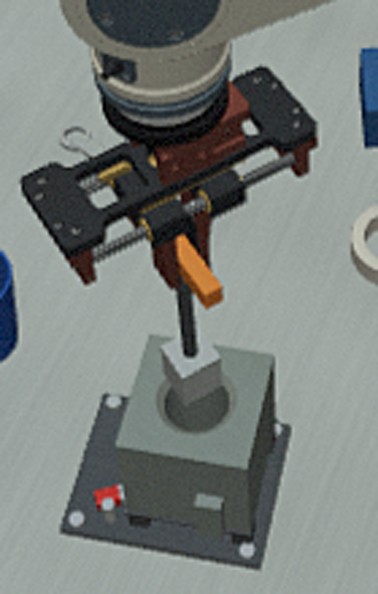

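View pics/f_wrist.png

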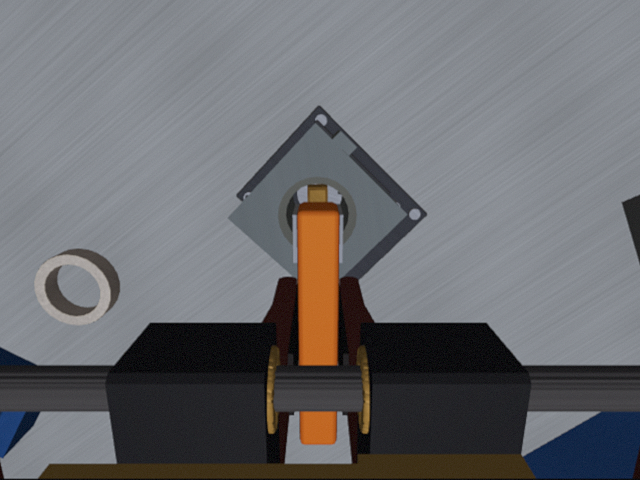

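>>> {"op": "jog_arm", "data": {"steps": [[[0,0,0.01,0,0,0,1],[0,0,0.008,0,0,0,1],[0,0,0.004,0,0,0,1],[0,0,0.004,0,0,0,1],[0,0,0.004,0,0,0,1],[0,0,0.004,0,0,0,1],[0,0,0.004,0,0,0,1],[0,0,0,0,0,0,1]]]}}

```text
t: 10.58
ee_pos: [509.6, 270.1, 444.2]
orientation: [-0.992, -2.98, 0.002]
ft_force: [-0.1, -1.1, -3.8]
width: 14.0
```

Mouth is inside the shaft (z≈121) with no contact. Going on.

>>> {"op": "jog_arm", "data": {"steps": [[[0,0,0.005,0,0,0,1],[0,0,0.006,0,0,0,1],[0,0,0.006,0,0,0,1],[0,0,0.006,0,0,0,1],[0,0,0.006,0,0,0,1],[0,0,0.006,0,0,0,1],[0,0,0.006,0,0,0,1],[0,0,0.006,0,0,0,1],[0,0,0.005,0,0,0,1],[0,0,0.003,0,0,0,1],[0,0,0,0,0,0,1]]]}}

```text
t: 11.5
ee_pos: [509.6, 270.1, 389.3]
orientation: [-0.992, -2.98, 0.001]
ft_force: [0.3, 0.1, -4.6]
width: 13.9
```

>>> {"op": "jog_arm", "data": {"steps": [[[0,0,0.003,0,0,0,1],[0,0,0.003,0,0,0,1],[0,0,0.003,0,0,0,1],[0,0,0.002,0,0,0,1],[0,0,0.002,0,0,0,1],[0,0,0.002,0,0,0,1],[0,0,0.001,0,0,0,1],[0,0,0.001,0,0,0,1],[0,0,0,0,0,0,1]]]}}

```text
t: 12.25
ee_pos: [509.7, 270.1, 373.0]
orientation: [-0.992, -2.981, 0.0]
ft_force: [0.2, -0.1, -3.3]
width: 13.6
```

>>> {"op": "jog_arm", "data": {"steps": [[[0,0,0.001,0,0,0,1],[0,0,0.001,0,0,0,1],[0,0,0.001,0,0,0,1],[0,0,0.001,0,0,0,1],[0,0,0.001,0,0,0,1],[0,0,0.001,0,0,0,1]]]}}

```text
t: 12.75
ee_pos: [509.7, 270.1, 367.1]
orientation: [-0.993, -2.98, 0.0]
ft_force: [-0.4, 0.9, -4.1]
width: 13.6
```

>>> {"op": "jog_arm", "data": {"steps": [[[0,0,0.001,0,0,0,1],[0,0,0.001,0,0,0,1],[0,0,0.001,0,0,0,1],[0,0,0.001,0,0,0,1],[0,0,0,0,0,0,1]]]}}

```text
t: 13.17
ee_pos: [509.7, 270.1, 362.9]
orientation: [-0.992, -2.98, 0.0]
ft_force: [-1.0, 0.8, -4.2]
width: 13.6
```

>>> {"op": "jog_arm", "data": {"steps": [[[0,0,0.002,0,0,0,1],[0,0,0.002,0,0,0,1],[0,0,0.002,0,0,0,1],[0,0,0.002,0,0,0,1],[0,0,0.002,0,0,0,1],[0,0,0.001,0,0,0,1],[0,0,0.001,0,0,0,1],[0,0,0,0,0,0,1]]]}}

```text
t: 13.83
ee_pos: [509.7, 270.1, 350.9]
orientation: [-0.992, -2.98, 0.0]
ft_force: [-0.1, 0.2, -4.2]
width: 13.4
```

>>> {"op": "jog_arm", "data": {"steps": [[[0,0,0.001,0,0,0,1],[0,0,0.001,0,0,0,1],[0,0,0.0005,0,0,0,1],[0,0,0.0005,0,0,0,1],[0,0,0.0003,0,0,0,1],[0,0,0,0,0,0,1]]]}}

```text
t: 14.33
ee_pos: [509.7, 270.1, 347.8]
orientation: [-0.992, -2.981, 0.0]
ft_force: [0.1, 0.4, -3.7]
width: 13.7
```

>>> {"op": "jog_arm", "data": {"steps": [[[0,0,0.0003,0,0,0,1],[0,0,0.0003,0,0,0,1],[0,0,0.0003,0,0,0,1],[0,0,0,0,0,0,1]]]}}

```text
t: 14.67
ee_pos: [509.8, 270.2, 347.2]
orientation: [0.992, 2.981, 0.0]
ft_force: [-1.6, 0.1, -0.4]
width: 14.0
```

Run:
```python
from h import *
a=np.load('w1.npy');b=np.load('w1o.npy');C=cam('wrist',dict(ee_pos=b[:3],orientation=b[3:]))
for z in(10,20):
  for n,uv in(('red',(402,103)),('green',(376,185))):
    p=atz(C,uv,z)[:2]-[510,269.6];print(z,n,np.degrees(np.arctan2(p[1],p[0]))-9.7,np.linalg.norm(p))
T=cam('top')
for uv in((130+145/5,215+77/5),(130+315/5,215+66/5)):
    p=atz(T,uv,20)[:2]-[510,269.6];print('top',np.degrees(np.arctan2(p[1],p[0]))-9.7,np.linalg.norm(p))
o=ctrl.get_obs();print(o['moment'],o['ft_force'],yawof(o))
```

```text
10 red 25.318591819733687 83.55013669059076
10 green -35.30477822282498 86.73539513845898
20 red 25.324264602345284 81.65551599081937
20 green -35.3283215461465 84.78588999013988
top 25.33350152989596 80.1742578151621
top -35.01400022376342 79.27217214406907
[ 0.11133225  0.07644438 -0.00099525] [-1.57432325  0.11443707 -0.38025744] (np.float64(53.16760101291514), array([ 1.58421631e-04,  9.89364764e-05, -9.99999983e-01]))
```

>>> {"op": "jog_arm", "data": {"steps": [[[0,0,0,0,0,1,1],[0,0,0,0,0,1.5,1],[0,0,0,0,0,2,1],[0,0,0,0,0,2,1],[0,0,0,0,0,2,1],[0,0,0,0,0,2,1],[0,0,0,0,0,1.5,1],[0,0,0,0,0,0,1]]]}}

```text
t: 15.33
ee_pos: [509.6, 270.2, 347.2]
orientation: [-1.301, -2.859, 0.0]
ft_force: [-1.4, -0.1, 0.0]
width: 13.8
```

Run:
```python
from h import *
o=ctrl.get_obs();print(o['moment'],o['ft_force'],yawof(o),o['ee_pos'])
```

```text
[0.11800688 0.48457177 0.0773261 ] [-1.43013043 -0.13379565  0.0287075 ] (np.float64(41.07816192522628), array([-3.70149410e-04,  5.80769888e-05, -9.99999930e-01])) [509.61694756 270.18328823 347.19922501]
```

>>> {"op": "jog_arm", "data": {"steps": [[[0,0,0,0,0,1.5,1],[0,0,0,0,0,2,1],[0,0,0,0,0,2,1],[0,0,0,0,0,2,1],[0,0,0,0,0,2,1],[0,0,0,0,0,2,1],[0,0,0,0,0,2,1],[0,0,0,0,0,1.5,1],[0,0,0,0,0,0,1]]]}}

```text
t: 16.08
ee_pos: [509.7, 270.2, 347.2]
orientation: [-1.661, -2.666, -0.0]
ft_force: [-1.9, 0.9, 0.4]
width: 13.8
```

Run:
```python
from h import *
o=ctrl.get_obs();print(o['moment'],o['ft_force'],yawof(o),o['ee_pos'],o['width'])
im=ctrl.get_image('top')[200:310,120:240,::-1];cv2.imwrite('pics/g.png',cv2.resize(im,None,fx=5,fy=5,interpolation=cv2.INTER_CUBIC))
im=ctrl.get_image('side')[300:420,210:350,::-1];cv2.imwrite('pics/g2.png',cv2.resize(im,None,fx=5,fy=5,interpolation=cv2.INTER_CUBIC))
```

```text
[0.11995198 0.49518989 0.10078138] [-1.92732849  0.88443675  0.37888296] (np.float64(26.13859001596925), array([-1.73495519e-04,  1.23468364e-04, -9.99999977e-01])) [509.67195825 270.19387955 347.15807102] 13.816647297524362
```

View pics/g2.png

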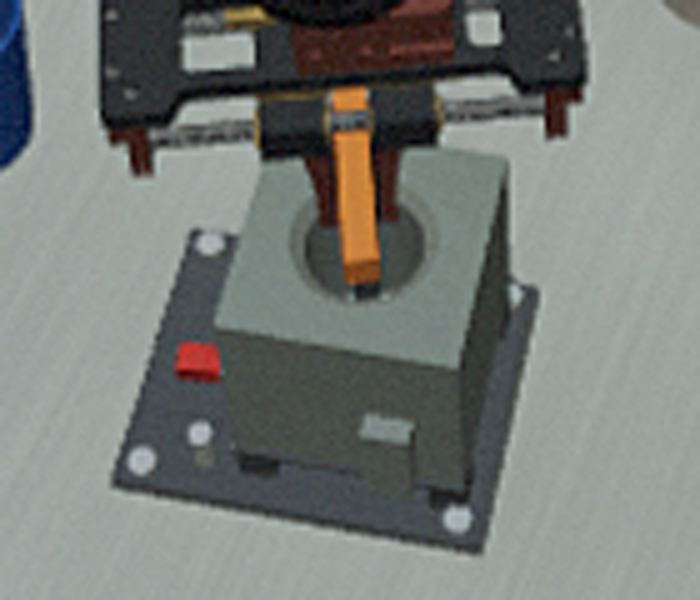

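View pics/g.png

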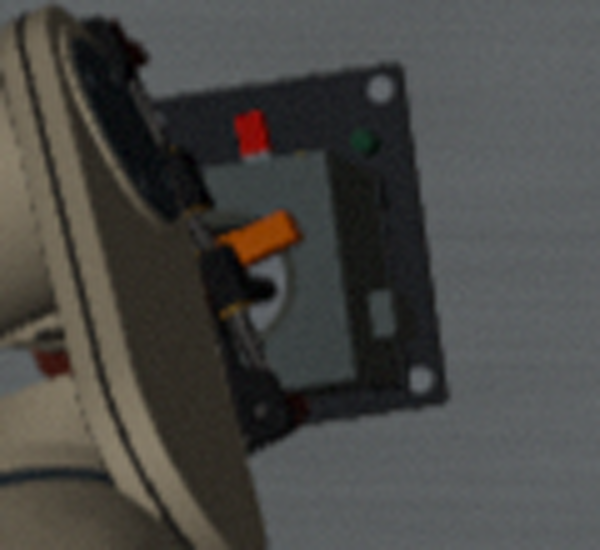

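>>> {"op": "jog_arm", "data": {"steps": [[[0,0,0,0,0,1.5,1],[0,0,0,0,0,2,1],[0,0,0,0,0,2,1],[0,0,0,0,0,2,1],[0,0,0,0,0,2,1],[0,0,0,0,0,2,1],[0,0,0,0,0,2,1],[0,0,0,0,0,1.5,1],[0,0,0,0,0,0,1]]]}}

```text
t: 16.93
ee_pos: [509.8, 270.2, 347.1]
orientation: [1.995, 2.427, 0.0]
ft_force: [-1.9, -0.2, 0.9]
width: 13.8
```

```bash
cat > st.py <<'E'
from h import *
import sys
o=ctrl.get_obs();print(o['t'],o['moment'],o['ft_force'],yawof(o),o['ee_pos'],o['width'])
a=ctrl.get_image('top')
im=a[200:310,120:240,::-1];cv2.imwrite(f'pics/{sys.argv[1]}.png',cv2.resize(im,None,fx=5,fy=5,interpolation=cv2.INTER_CUBIC))
hsv=cv2.cvtColor(a,cv2.COLOR_RGB2HSV)
T=cam('top')
m=(cv2.inRange(hsv,(0,180,100),(4,255,255))|cv2.inRange(hsv,(176,180,100),(180,255,255)))
m[:200]=0;m[260:]=0;m[:,:140]=0;m[:,220:]=0
p=np.argwhere(m)[:,::-1].mean(0);w=atz(T,p,18)[:2]-[510,269.6]
print('red',p,np.degrees(np.arctan2(w[1],w[0]))-9.7,np.linalg.norm(w))
E
python3 st.py h
```

```text
16.9333 [0.14701287 0.44695307 0.06535889] [-1.87721001 -0.17146532  0.86287386] (np.float64(11.171637078313978), array([ 1.97468666e-04,  1.94858484e-04, -9.99999962e-01])) [509.79526021 270.20720145 347.14079692] 13.750727695593115
red [178.36842105 225.5       ] -8.789713337128799 77.95905807467423
```

View pics/h.png

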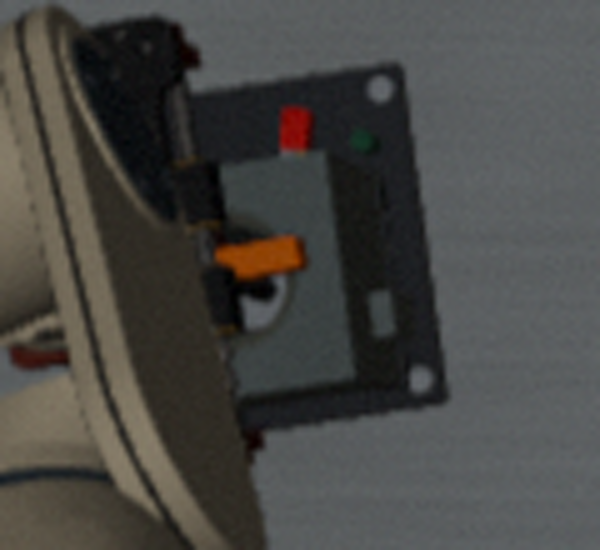

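>>> {"op": "jog_arm", "data": {"steps": [[[0,0,0,0,0,1.5,1],[0,0,0,0,0,2,1],[0,0,0,0,0,2,1],[0,0,0,0,0,2,1],[0,0,0,0,0,2,1],[0,0,0,0,0,1.5,1],[0,0,0,0,0,1,1],[0,0,0,0,0,0,1]]]}}

```text
t: 17.65
ee_pos: [509.9, 270.2, 347.2]
orientation: [2.237, 2.206, 0.001]
ft_force: [-2.1, 0.8, -0.1]
width: 13.6
```

```bash
python3 st.py i
```

```text
17.65 [0.12904528 0.42895661 0.13240356] [-2.07125991  0.80905676 -0.07055842] (np.float64(-0.8093554984024053), array([ 4.49562397e-04,  2.31701601e-04, -9.99999872e-01])) [509.86776638 270.20382393 347.15023371] 13.624549252638788
red [185.41666667 225.88888889] -20.99923423579363 78.71540305073859
```

View pics/i.png

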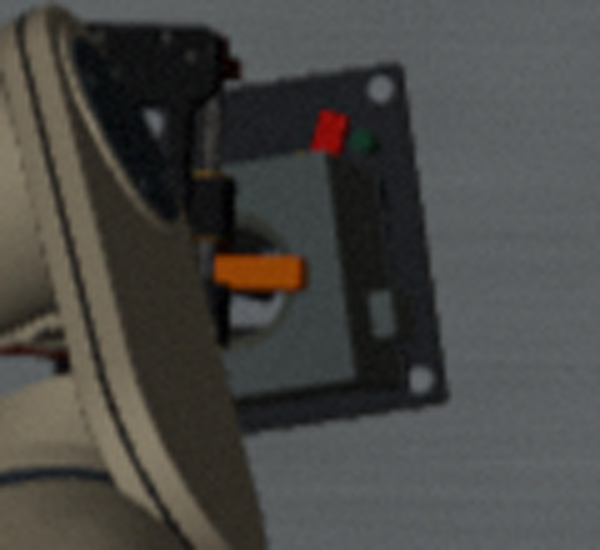

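Close to the stop: small steps now, checking the moment.

>>> {"op": "jog_arm", "data": {"steps": [[[0,0,0,0,0,0.8,1],[0,0,0,0,0,0.8,1],[0,0,0,0,0,0.8,1],[0,0,0,0,0,0.6,1],[0,0,0,0,0,0,1]]]}}

```text
t: 18.12
ee_pos: [509.8, 270.2, 347.2]
orientation: [2.295, 2.145, 0.001]
ft_force: [-1.3, 1.1, 3.2]
width: 13.7
```

```bash
python3 st.py j
```

```text
18.1167 [0.15609796 0.34283762 0.15097453] [-1.33435254  1.10434943  3.17123955] (np.float64(-3.870300072624325), array([ 3.90786478e-04,  1.93021225e-04, -9.99999905e-01])) [509.84165231 270.1903103  347.15860904] 13.698859380238423
red [187.02702703 226.40540541] -23.91972188464956 78.40098650721502
```

>>> {"op": "jog_arm", "data": {"steps": [[[0,0,0,0,0,0.5,1],[0,0,0,0,0,0.5,1],[0,0,0,0,0,0,1]]]}}

```text
t: 18.42
ee_pos: [509.9, 270.2, 347.1]
orientation: [2.314, 2.125, 0.001]
ft_force: [-2.4, 0.8, 3.6]
width: 13.8
```

```bash
python3 st.py k
```

```text
18.4167 [0.1927773  0.32760009 0.24467387] [-2.37656201  0.81296708  3.63054076] (np.float64(-4.8624082309718295), array([ 3.86035858e-04,  1.87114431e-04, -9.99999908e-01])) [509.85479351 270.19028707 347.14234602] 13.81338141270095
red [187.45714286 226.4       ] -24.632030627391025 78.67860171465706
```

>>> {"op": "jog_arm", "data": {"steps": [[[0,0,0,0,0,0.5,1],[0,0,0,0,0,0.5,1],[0,0,0,0,0,0,1]]]}}

```text
t: 18.72
ee_pos: [509.9, 270.2, 347.1]
orientation: [2.332, 2.105, 0.001]
ft_force: [-1.5, 0.9, 5.0]
width: 13.9
```

```bash
python3 st.py l
```

```text
18.7167 [0.20416385 0.28759371 0.44444945] [-1.46558815  0.93916103  4.98409971] (np.float64(-5.845524026193671), array([ 4.28048847e-04,  3.29588754e-05, -9.99999908e-01])) [509.85008345 270.18737874 347.12157395] 13.942749949864531
red [187.45714286 226.4       ] -24.632030627391025 78.67860171465706
```

View pics/l.png

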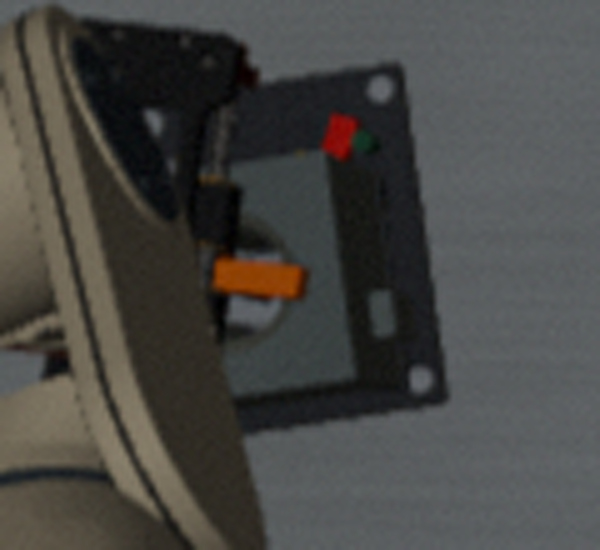

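>>> {"op": "jog_arm", "data": {"steps": [[[0,0,0,0,0,-0.5,1],[0,0,0,0,0,-0.3,1],[0,0,0,0,0,0,0.8],[0,0,0,0,0,0,0.6],[0,0,0,0,0,0,0.4],[0,0,0,0,0,0,0.2],[0,0,0,0,0,0,0],[0,0,0,0,0,0,0],[0,0,0,0,0,0,0],[0,0,0,0,0,0,0]]]}}

```text
t: 19.6
ee_pos: [509.7, 270.1, 346.9]
orientation: [-2.317, -2.122, 0.0]
ft_force: [-0.4, 0.2, 0.3]
width: 43.8
```

```bash
python3 st.py m
python3 - <<'E'
from h import *
cv2.imwrite('pics/m_w.png',ctrl.get_image('wrist')[:,:,::-1])
E
```

```text
19.6 [-0.03286709 -0.03871324 -0.02997316] [-0.44850009  0.22670172  0.34248701] (np.float64(-5.035579007115405), array([-1.05930735e-04, -6.93382596e-05, -9.99999992e-01])) [509.74713476 270.0891334  346.91781002] 43.781419535528805
red [187.41666667 226.5       ] -24.614242891673726 78.42496225160613
```

View pics/m_w.png

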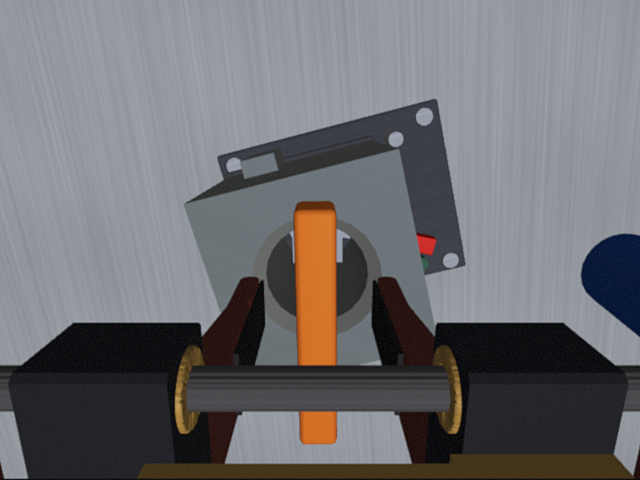

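Released, key standing, latch unchanged. Retreat straight up.

>>> {"op": "jog_arm", "data": {"steps": [[[0,0,-0.005,0,0,0,0],[0,0,-0.01,0,0,0,0],[0,0,-0.02,0,0,0,0],[0,0,-0.02,0,0,0,0],[0,0,-0.03,0,0,0,0],[0,0,-0.03,0,0,0,0],[0,0,-0.03,0,0,0,0],[0,0,-0.02,0,0,0,0],[-0.02,0,0,0,0,0,0],[-0.03,0,0,0,0,0,0],[-0.03,0,0,0,0,0,0],[-0.02,0,0,0,0,0,0],[0,0,0,0,0,0,0],[0,0,0,0,0,0,0]]]}}

```text
t: 20.87
ee_pos: [500.9, 169.9, 513.1]
orientation: [2.319, 2.119, 0.002]
ft_force: [-0.2, 0.1, 0.1]
width: 43.6
```

```bash
python3 st.py n
python3 - <<'E'
from h import *
o=ctrl.get_obs();im=ctrl.get_image('wrist');C=cam('wrist',o)
cv2.imwrite('pics/n_w.png',im[:,:,::-1]);
s=ctrl.get_image('side');cv2.imwrite('pics/n_s.png',cv2.resize(s[250:420,200:360,::-1],None,fx=3.5,fy=3.5,interpolation=cv2.INTER_CUBIC))
hsv=cv2.cvtColor(im,cv2.COLOR_RGB2HSV)
m=cv2.inRange(hsv,(5,150,60),(20,255,255))
for c in cv2.findContours(m,0,1)[0]:
    if cv2.contourArea(c)<800: continue
    for z in(193,200):
        P=np.array([atz(C,p[0],z)[:2] for p in c],dtype=np.float32);print(z,cv2.boundingRect(c),cv2.minAreaRect(P))
E
```

```text
20.8667 [-0.03716297 -0.04877723  0.04733911] [-0.19184577  0.08293552  0.09407924] (np.float64(-5.142158985343765), array([ 1.46706686e-03,  7.13455024e-04, -9.99998669e-01])) [500.90472496 169.86171691 513.13612731] 43.61489190530496
red [nan nan] nan nan
193 (175, 347, 29, 87) ((386.2210693359375, 43.52360153198242), (81.15508270263672, 19.819286346435547), 75.99971771240234)
200 (175, 347, 29, 87) ((389.06927490234375, 48.15119171142578), (79.25909423828125, 19.356246948242188), 75.99970245361328)
193 (305, 5, 23, 143) ((510.1552429199219, 269.3944091796875), (88.1325912475586, 13.603775978088379), 85.73056030273438)
200 (305, 5, 23, 143) ((510.108154296875, 268.7451477050781), (86.07359313964844, 13.285969734191895), 85.73057556152344)st.py:10: RuntimeWarning: Mean of empty slice.
  p=np.argwhere(m)[:,::-1].mean(0);w=atz(T,p,18)[:2]-[510,269.6]
  ret = um.true_divide(
```

View pics/n_w.png

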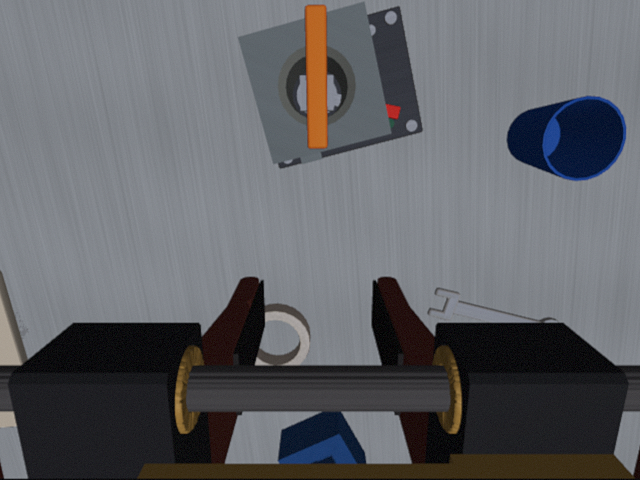

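View pics/n_s.png

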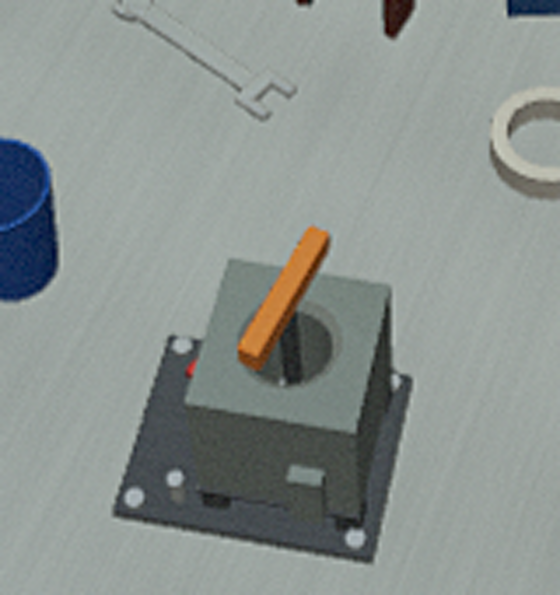

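Run:
```python
from h import *
o=ctrl.get_obs();C=cam('wrist',o);im=ctrl.get_image('wrist')
cv2.imwrite('pics/o.png',cv2.resize(im[0:180,220:440,::-1],None,fx=3.5,fy=3.5,interpolation=cv2.INTER_CUBIC))
```

```text
(no output)
```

View pics/o.png

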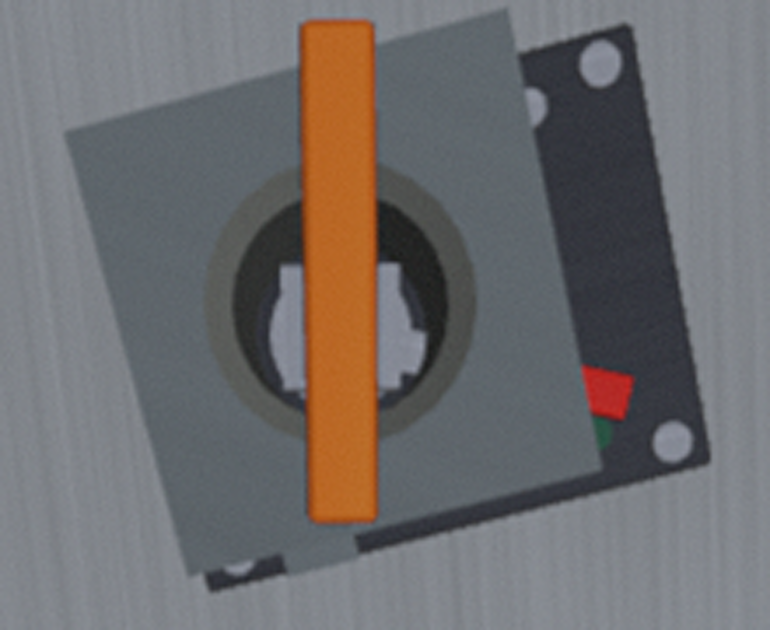

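The red tip touches the green stop (zoom at about (605,405) and (600,432)), and the key stands upright in the shaft.

```bash
python3 -c "
from workcell import ctrl
print(ctrl.close_job())"
```

```text
the job is handed in; nothing more can be done
None
```

The T-key is standing fully home on the stem, the latch arm is against its green stop, and the job is handed in after about 21 s.

- **Fit:** I saw the stem's yaw (about 53°) down the shaft with the wrist camera and turned the key to match before lowering it. The fit itself was checked by feel: the key went past the depth where an unmatched stem would stop it, with no resistance. It then landed on the shoulder with its mouth 111 mm below the shaft's mouth, and the arm stopped carrying its weight.
- **Turn:** I turned the key about 59° clockwise, including roughly 8° of play. At the end the red tip stopped moving while the moment rose from 0.24 to 0.44 N m, so I stopped there. I then eased back 0.8°, opened the gripper and lifted away.
- **Last checks:** The arm is clear, with its force reading near zero. The key is upright over the shaft's axis, within about 1 mm. The red tip touches the green stop, and its angle did not change when I let go. The highest vertical force read at the check points was about 5 N. I only looked at the cup, tape roll, spanner and disc in passing, but nothing came near them.
- **One check that failed:** After I backed away, the top camera could no longer see the red tip, so the last latch check came from the wrist picture alone.

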